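# Make up two weld kits of cut steel parts

### The job

Make up the two kits for the welder, one part to a compartment, each part standing or lying on the compartment's floor the same way up as it is now. Into the three-compartment tray go the flange with the neck, the slim tall pipe stub and the angle cleat; into the two-compartment tray go the wide short pipe stub and the square tube; within a tray it does not matter which compartment a part gets. Leave the hammer, the brush and the tape measure where they lie, and let go of everything.

Things in the scene. Friction and masses are not known exactly. Their poses are not given: they have to be found in the camera images.
- tray3: Longer tray, fixed, bare metal walls and blue-painted floor, three equal square compartments in a row; 286 x 98 mm outside, 12 mm high. Origin at the centre of its underside; x along the row, y across, z up. Floor 3 mm thick, outer walls and dividers 4 mm thick and 12 mm high; each compartment is 90 x 90 mm inside, with centres at x = -94, 0 and +94 mm, y = 0.
- tray2: Shorter tray, fixed, same make, two equal square compartments in a row; 192 x 98 mm outside, 12 mm high. Origin at the centre of its underside; x along the row, y across, z up. Floor 3 mm thick, walls 4 mm thick and 12 mm high; each compartment 90 x 90 mm inside, with centres at x = -47 and +47 mm, y = 0.
- flange_c (a point): Steel flange lying with its neck up: a round disc 66 mm in diameter and 12 mm thick, with a round neck 34 mm in diameter rising 30 mm from its middle, 42 mm high in all; about 0.4 kg. The point is on its axis, 21 mm above its underside (half-way up); z up along the axis. The neck is the place to grip.
- slim_pipe_c (a point): Slim tall steel pipe stub standing on end: 34 mm outside diameter, 27 mm bore, 70 mm high; about 0.2 kg. The point is on its axis half-way up (35 mm); z up along the axis.
- cleat_c (a point): Angle cleat, a piece of 8 mm thick steel L-section 50 mm long, standing with one leg flat on the bench and the other upright; 50 x 50 x 50 mm overall; about 0.3 kg. The point is the centre of that 50 mm cube (25 mm up); z up; the upright leg is the plate on the cube's -x side, its mid-plane at x = -21 mm, spanning 50 mm along y, its top 50 mm above the underside. Grip the upright leg across its 8 mm thickness.
- wide_pipe_c (a point): Wide short steel pipe stub standing on end: 60 mm outside diameter, 52 mm bore, 40 mm high; about 0.2 kg. The point is on its axis half-way up (20 mm); z up along the axis.
- square_tube_c (a point): Offcut of square steel tube lying on one side: 40 x 40 mm section, 70 mm long, open at both ends; about 0.25 kg. The point is its centre (20 mm up); x along its length, y across it, z up.
- hammer: Bystander: hammer, 260 mm long, lying on the far side of the bench, under 50 mm high. Origin under its middle; x along the handle towards the head.
- brush: Bystander: hand brush, 220 mm long, lying on the far side of the bench, under 50 mm high. Origin under its middle; x along the handle towards the bristles.
- tape_measure: Bystander: yellow tape measure case standing close in front of the robot, 62 mm (x) x 34 mm (y) x 60 mm high. Origin at the centre of its underside; z up.
Not all that is in view belongs to the job. What is shaped like the part that bears slim_pipe_c but orange is not meant. What is shaped like the part that bears flange_c but pink is not meant.

How it is judged:
By the outcome, as a careful person would: the job done as asked, in the order asked, and still so for the second after the job is handed in, with the robot touching nothing.
It also fails if it takes over 128 s, if anything falls off the work surface, if the arm or the gripper's body presses on something with over 40 N, if the wrist force passes 120 N, or if a joint passes its speed limit or range.

### The arm

A 6-joint arm with a two-finger parallel gripper is mounted at the origin on the work surface. World frame = base frame: x ahead of the robot, y to its left, z up, the work surface at z = 0. Lengths are in mm, angles in rad, forces in N, time in s.
With the tool pointing down it reaches from about 350 to 975 mm from the base axis. Payload 7.1 kg.
Tool frame: the origin (TCP) lies between the finger pads; the fingertips stand 17 mm ahead of it and the grasp point (between the pads) lies 2 mm behind it (tip_reach is the y of the fingertips in the tool frame, in mm); y points along the fingers, x is the direction in which the jaws open and shut, and the axes are right-handed (so a half turn about y gives the same grasp; the last joint's range is limited). The gripper opens to 88 mm and grips with 3 to 60 N. Pads are 20 mm wide; open, the fingers measure 115 mm over their backs; the gripper's body (75 mm by 178 mm) begins 61 mm behind the grasp point.
Start: joints at [1.132, 0.423, 1.63, -0, 1.089, -0.019], TCP at [254.704, 570.728, 239.675] pointing down, gripper open.
Joint ranges: [-3, 3], [-0.9, 2.11], [0.09, 2.58], [-1.31, 4.45], [0.11, 2.69], [-2.54, 2.54]. Speed limits (rad/s): [2.39, 2.39, 3.01, 3.14, 3.14, 3.14].

### API

Orientations are given as a rotation vector (axis times angle).
In Python, from workcell import get_obs, get_image, camera_model, close_job, silhouettes, tip_of, tip_reach gives the robot as it stands. The module is installed in compiled form; this text tells all that it offers.
- The arm moves only by the tool arm_command, never from a script. Its argument "targets" is a list of rows, each a list of 4 numbers: the shift along the tool's x, y, z in mm, then the turn about the tool's y in rad. A call has 1 to 20 rows; each row shifts and turns the commanded pose from where the row before left it, along the tool's axes as they then stand; what a row does not reach is not made up. A row lasts 1/12 s, in which the tool goes at most 41.7 mm and 7.16 degrees, less where a joint would pass 70% of its speed; a pose out of reach is approached as far as the arm can. A call is refused whole if a number of a shift passes 41.7 or a number of a turn 0.125, either way. A call with a gripper value outside its range is refused whole. "gripper" is the opening in per cent of the stroke, from 0 (shut) to 100 (fully open), set as the call begins (left out, the last holds). The fingers move at their own pace and stop on an object; the grip force is fixed at half the most. Time passes only in rows, so rows that do not move let the fingers close. It gives the time, the measured TCP pose, the force and the opening at its end, in the units of the state.
- get_obs(): the state, without advancing time (a new reading comes with each control period).
- get_image(name): name is "side" or "top"; returns the picture (420x560x3 uint8, blue, green, red); there is no depth.
- camera_model(name): a dict with "mtx" (3x3 intrinsics, pixels), "dist" ([k1, k2, p1, p2, k3] as OpenCV has them; the pictures are not rectified), "position" and "orientation" of the camera in the world. Camera axes: x right, y up, looking along -z (the intrinsics and any distortion apply to the point x, -y, -z); pixel columns grow to the right and rows downward; lengths in mm; the calibration is good to about 2 mm. A picture is of the moment at which its call begins. camera_model takes no time and is no camera call.
- close_job(): hands the job in, once; it reports no verdict.
Trained networks look in the newest picture that a camera, given by its name, has taken for a name from the list of things; names that differ only in an ending like _2 or _b are one class to them, and where a whole thing is asked for, a point or a joint stands for the part that bears it (a point fixed in the world has none). Each returns a list of dicts, best first, with "conf" (0 to 1); they miss things now and then, are a little off and sometimes report something else, mostly with a low value. They report only what shows in the picture. A call takes as long as a camera call. They do not tell look-alikes from the thing itself.
- silhouettes(camera, thing): "pixels" (420x560 bool, what is visible of it) and "at" ([column, row] in pixels, amid what is visible of it).
- tip_of(camera, thing): "at" ([column, row] in pixels: a listed point, or the origin of a listed thing).
The state is a dict: "t": time; "qpos": joint angles; "qvel": joint speeds; "joint_torque": joint torques, N m; "ee_pos": TCP position; "orientation": TCP orientation; "ft_force": force on the tool from outside, world axes, zero at the start; "moment": the same for the moment, N m; "width": finger opening in mm.
Only numpy, scipy, OpenCV 4.12 (cv2) and the standard library are available. Lean on these libraries where they do the work, as an engineer would, in place of code of your own. Each camera call takes 0.05 s, during which the arm holds its last target. There are 200 camera calls.

## Working session

There is one attempt and no reset: what is moved stays moved. The work goes in short steps, Python scripts to look and compute and a tool call to move; the robot and the scene stay as the last step left them, time stands still between calls to the robot, and variables do not carry over. Pictures are saved under pics/ and viewed, about 12 in all and at most 16, crops included, and the job is handed in when it is done.

Besides the shell and the picture viewer there is one more tool, called after ">>>" by a JSON object that holds its "op" and its "data", one argument or row to a line. arm_command: Moves the arm, as the interface text tells. Its arguments: {"type":"object","properties":{"targets":{"type":"array","items":{"type":"array","items":{"type":"number"}}},"gripper":{"type":"number"}},"required":["targets"]}

```bash
mkdir -p pics; cat > h.py <<'E'
import numpy as np, cv2
from scipy.spatial.transform import Rotation as R
from workcell import *
def cam(n):
    m=camera_model(n); o=np.array(m["orientation"],float)
    Rm=R.from_rotvec(o).as_matrix() if o.shape==(3,) else (o if o.shape==(3,3) else R.from_quat(o).as_matrix())
    return np.array(m["mtx"],float),np.array(m["dist"],float),np.array(m["position"],float),Rm
def unproj(n,px,z):
    K,D,p,Rm=cam(n)
    u=cv2.undistortPoints(np.array(px,float).reshape(-1,1,2),K,D).reshape(-1,2)
    d=np.c_[u[:,0],-u[:,1],-np.ones(len(u))]@Rm.T
    return p+d*((z-p[2])/d[:,2])[:,None]
def proj(n,P):
    K,D,p,Rm=cam(n)
    c=(np.atleast_2d(P)-p)@Rm*[1,-1,-1]
    return cv2.projectPoints(c,np.zeros(3),np.zeros(3),K,D)[0].reshape(-1,2)
E
python3 - <<'E'
from h import *
np.set_printoptions(precision=3,suppress=True)
for n in("top","side"):
    m=camera_model(n);print(n,m)
    cv2.imwrite(f"pics/{n}0.png",get_image(n))
o=get_obs();print({k:np.round(v,3) for k,v in o.items()});print(R.from_rotvec(o["orientation"]).as_matrix())
z=dict(tray3=0,tray2=0,flange_c=21,slim_pipe_c=35,cleat_c=25,wide_pipe_c=20,square_tube_c=20,hammer=0,brush=0,tape_measure=0)
for t in z:
    for n in("top","side"):
        for d in tip_of(n,t):
            print(t,n,round(d["conf"],2),np.round(d["at"],1),unproj(n,d["at"],z[t])[0,:2].round(1))
E
```

```text
top {'mtx': array([[383.096,   0.   , 282.479],
       [  0.   , 383.096, 213.544],
       [  0.   ,   0.   ,   1.   ]]), 'dist': array([-0.053,  0.   ,  0.   ,  0.   ,  0.   ]), 'position': array([498.069,   1.378, 841.17 ]), 'orientation': array([ 0.089, -0.054, -1.596])}
side {'mtx': array([[404.081,   0.   , 279.422],
       [  0.   , 404.081, 214.381],
       [  0.   ,   0.   ,   1.   ]]), 'dist': array([0.008, 0.   , 0.   , 0.   , 0.   ]), 'position': array([421.231, 609.438, 554.778]), 'orientation': array([ 0.147, -1.261, -2.647])}
{'t': np.float64(0.1), 'qpos': array([ 1.132,  0.424,  1.631,  0.   ,  1.089, -0.019]), 'qvel': array([ 0.001, -0.001, -0.003,  0.001, -0.002, -0.   ]), 'joint_torque': array([ -0.   , -54.562, -27.432,   0.065,   0.019,  -0.   ]), 'ee_pos': array([254.505, 570.316, 239.002]), 'orientation': array([-1.38 , -0.894,  0.896]), 'ft_force': array([-0.362, -0.673, -0.295]), 'moment': array([0.026, 0.034, 0.017]), 'width': np.float64(87.86)}
[[ 0.408 -0.001 -0.913]
 [ 0.913 -0.001  0.408]
 [-0.001 -1.     0.   ]]
tray3 top 0.79 [426.6 251.2] [ 483.4 -293.
[... 902 characters left out ...]
35.2 274. ] [436.6 113.8]
wide_pipe_c top 0.51 [342.  265.8] [ 458. -105.]
wide_pipe_c side 0.56 [333.5 202.8] [465.9 -97.8]
square_tube_c top 0.7 [243.2 279.5] [434.2 105.8]
square_tube_c side 0.91 [337.3 275.6] [432.7 112. ]
square_tube_c side 0.72 [223.9 252. ] [647.8 100.9]
square_tube_c side 0.66 [290.8 221.4] [543.5 -15.2]
hammer top 0.94 [213.2 133.8] [760.5 171.4]
hammer side 0.71 [151.  276.1] [765.6 171.8]
hammer side 0.41 [291.2 223.4] [545.9 -32.3]
brush top 0.85 [379.6 116.7] [ 788.3 -206. ]
brush side 0.57 [214.  162.1] [ 791.1 -227.4]
brush side 0.37 [248.1 380.1] [534.8 324.4]
tape_measure top 0.73 [291.5 305.8] [373.8   4.6]
tape_measure side 0.71 [374.9 250. ] [369.2   9.5]
```

View pics/top0.png

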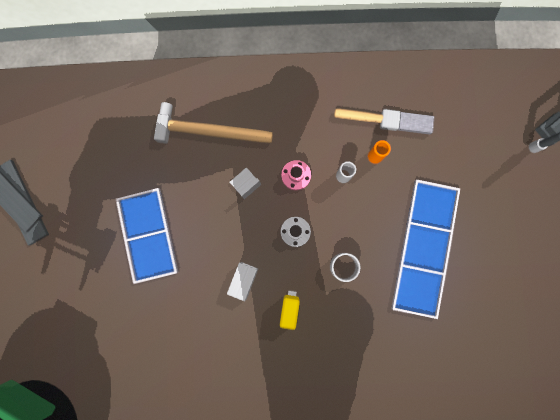

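View pics/side0.png

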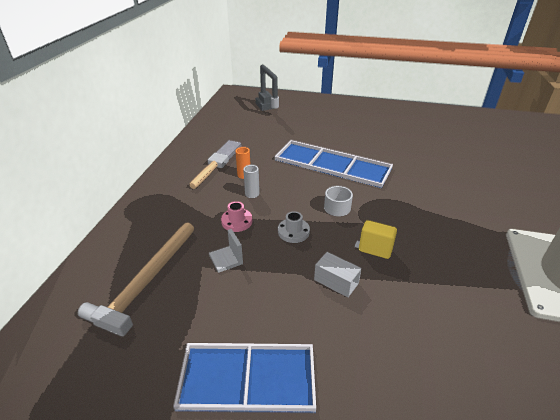

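The top picture shows the two-compartment tray (147,235), the three-compartment tray (427,250), cleat (244,182), square tube (242,281) and wide pipe (346,267). There are look-alikes to separate:
- **Flange:** grey at (295,231), pink at (296,175). I take the grey one, since the pink is excluded.
- **Slim pipe:** grey at (346,172), orange at (379,152). I take the grey one, since the orange is excluded.

Next I'll fit models to the silhouettes and confirm in an enlarged crop.

```bash
cat > fit.py <<'E'
from h import *
from scipy.optimize import minimize
a=np.linspace(0,2*np.pi,48,endpoint=False)
def cyl(r,z0,z1): return np.vstack([np.c_[r*np.cos(a),r*np.sin(a),0*a+z] for z in(z0,z1)])
def box(x0,x1,y0,y1,z0,z1): return np.array([[x,y,z] for x in(x0,x1) for y in(y0,y1) for z in(z0,z1)],float)
M=dict(flange_c=[cyl(33,0,12),cyl(17,12,42)],slim_pipe_c=[cyl(17,0,70)],wide_pipe_c=[cyl(30,0,40)],
 cleat_c=[box(-25,25,-25,25,0,8),box(-25,-17,-25,25,0,50)],square_tube_c=[box(-35,35,-20,20,0,40)],
 tray3=[box(-143,143,-49,49,0,12)],tray2=[box(-96,96,-49,49,0,12)])
S=4
def place(P,q): c,s=np.cos(q[2]),np.sin(q[2]); return P@np.array([[c,s,0],[-s,c,0],[0,0,1]])+[q[0],q[1],q[3] if len(q)>3 else 0]
def render(n,t,q):
    m=np.zeros((420*S,560*S),np.uint8)
    for P in M[t]:
        h=cv2.convexHull(((proj(n,place(P,q))+.5)*S-.5).astype(np.float32))
        cv2.fillConvexPoly(m,np.round(h*16).astype(np.int32),1,shift=4)
    return m
def sil(n,t,q0):
    c=proj(n,[q0[0],q0[1],q0[3] if len(q0)>3 else 0 +15])[0]
    L=[d for d in silhouettes(n,t)]
    L=[d for d in L if np.hypot(*(np.array(d["at"])-c))<30]
    if not L: return None
    p=L[0]["pixels"].astype(np.float32)
    if "tray" in t:
        h=cv2.convexHull(np.argwhere(p>0)[:,::-1].astype(np.int32)); p=np.zeros_like(p); cv2.fillConvexPoly(p,h,1)
    return cv2.resize(p,None,fx=S,fy=S,interpolation=cv2.INTER_LINEAR)>.5
def fit(t,q0,yaws=(0,),cams=("top","side")):
    T={n:sil(n,t,q0) for n in cams}; T={n:v for n,v in T.items() if v is not None}
    def run(ns,q,sym):
        def cost(v):
            w=[v[0],v[1],(q[2] if sym else v[2]/50)]+list(q[3:])
            return sum(1-(lambda r:(r&T[n]).sum()/(r|T[n]).sum())(render(n,t,w)>0) for n in ns)
        v=[q[0],q[1]]+([] if sym else [q[2]*50]); k=len(v)
        r=minimize(cost,v,method="Nelder-Mead",options=dict(initial_simplex=np.vstack([v,np.array(v)+12*np.eye(k)]),xatol=.1,fatol=1e-4))
        return r.fun/len(ns),[*r.x[:2],q[2] if sym else r.x[2]/50]+list(q[3:])
    sym=len(yaws)==1
    out={}
    for ns in [tuple(T)]+([(n,) for n in T] if len(T)>1 else []):
        out[ns]=min((run(ns,[q0[0],q0[1],y]+list(q0[3:]),sym) for y in yaws),key=lambda o:o[0])
    return out
E
cat > go.py <<'E'
from fit import *
p=np.pi
I=dict(flange_c=((540,-9),(0,)),slim_pipe_c=((655,-113),(0,)),wide_pipe_c=((462,-102),(0,)),
 cleat_c=((650,98),np.arange(-3,3.1,.75)),square_tube_c=((434,108),(-.8,-.3,.3,.8,1.3)),
 tray3=((490,-289),(1.2,1.6,1.9)),tray2=((536,320),(1.2,1.6,1.9)))
vis={n:get_image(n) for n in("top","side")}; vis={n:cv2.resize(v,None,fx=4,fy=4,interpolation=cv2.INTER_CUBIC) for n,v in vis.items()}
for t,(q,y) in I.items():
    o=fit(t,q,y); first=True
    for ns,(c,v) in o.items():
        print(t,ns,"miss",round(c,3),np.round(v,3))
        if first:
            for n in vis:
                cs,_=cv2.findContours(render(n,t,v),0,2); cv2.drawContours(vis[n],cs,-1,(0,255,0),1)
        first=False
v=vis["top"]
cv2.imwrite("pics/c1.png",np.hstack([v[540:1240,860:1660]])[:600])
cv2.imwrite("pics/c2.png",cv2.resize(vis["side"][400:1700,600:1600],None,fx=.46,fy=.46,interpolation=3))
np.save("vis.npy",v)
E
time python3 go.py
```

```text
flange_c ('top', 'side') miss 0.093 [536.246  -7.312   0.   ]
flange_c ('top',) miss 0.13 [534.657  -8.467   0.   ]
flange_c ('side',) miss 0.054 [535.868  -7.39    0.   ]
slim_pipe_c ('top', 'side') miss 0.111 [ 656.941 -118.01     0.   ]
slim_pipe_c ('top',) miss 0.136 [ 656.467 -118.148    0.   ]
slim_pipe_c ('side',) miss 0.069 [ 657.033 -116.871    0.   ]
wide_pipe_c ('top', 'side') miss 0.375 [ 456.786 -108.329    0.   ]
wide_pipe_c ('top',) miss 0.68 [ 454.536 -109.288    0.   ]
wide_pipe_c ('side',) miss 0.046 [ 457.468 -107.273    0.   ]Traceback (most recent call last):
  File "go.py", line 8, in <module>
    o=fit(t,q,y); first=True
  File "fit.py", line 38, in fit
    out[ns]=min((run(ns,[q0[0],q0[1],y]+list(q0[3:]),sym) for y in yaws),key=lambda o:o[0])
            ~~~^^^^^^^^^^^^^^^^^^^^^^^^^^^^^^^^^^^^^^^^^^^^^^^^^^^^^^^^^^^^^^^^^^^^^^^^^^^^
  File "fit.py", line 38, in <genexpr>
    out[ns]=min((run(ns,[q0[0],q0[1],y]+list(q0[3:]),sym) for y in yaws),key=lambda o:o[0])
                 ~~~^^^^^^^^^^^^^^^^^^^^^^^^^^^^^^^^^^^^^
  File "fit.py", line 33, in run
    r=min
[... 375 characters left out ...]
cost
    return sum(1-(lambda r:(r&T[n]).sum()/(r|T[n]).sum())(render(n,t,w)>0) for n in ns)
  File "fit.py", line 31, in <genexpr>
    return sum(1-(lambda r:(r&T[n]).sum()/(r|T[n]).sum())(render(n,t,w)>0) for n in ns)
                                                          ~~~~~~^^^^^^^
  File "fit.py", line 14, in render
    h=cv2.convexHull(((proj(n,place(P,q))+.5)*S-.5).astype(np.float32))
                       ~~~~^^^^^^^^^^^^^^
  File "h.py", line 14, in proj
    K,D,p,Rm=cam(n)
             ~~~^^^
  File "h.py", line 5, in cam
    m=camera_model(n); o=np.array(m["orientation"],float)
ValueError: time passes only in moves, steps and waits

real	0m34.502s
user	0m26.383s
sys	0m0.513s
```

```bash
sed -i 's/^def cam(n):/import functools\n@functools.cache\ndef cam(n):/' h.py
sed -i 's/if "tray" in t:/if "tray" in t or "pipe" in t or "tube" in t:/; s/^S=4/S=3/' fit.py
sed -i 's/fx=4,fy=4/fx=3,fy=3/; s/\[540:1240,860:1660\]/[405:1000,645:1245]/; s/\[400:1700,600:1600\]/[300:1275,450:1250]/; s/fx=.46,fy=.46/fx=.6,fy=.6/' go.py
time python3 go.py; python3 -c "from h import *;print(get_obs()['t'])"
```

```text
flange_c ('top', 'side') miss 0.061 [534.742  -7.957   0.   ]
flange_c ('top',) miss 0.033 [534.518  -8.042   0.   ]
flange_c ('side',) miss 0.065 [535.912  -6.493   0.   ]
slim_pipe_c ('side',) miss 0.074 [ 656.694 -117.186    0.   ]
wide_pipe_c ('top', 'side') miss 0.056 [ 456.676 -109.697    0.   ]
wide_pipe_c ('top',) miss 0.034 [ 455.869 -110.383    0.   ]
wide_pipe_c ('side',) miss 0.038 [ 457.469 -107.627    0.   ]
cleat_c ('top', 'side') miss 0.059 [645.842 100.284   0.719]
cleat_c ('top',) miss 0.048 [645.719 100.261   0.703]
cleat_c ('side',) miss 0.063 [646.195 100.528   0.731]
square_tube_c ('top', 'side') miss 0.062 [ 4.33310e+02  1.07163e+02 -3.77000e-01]
square_tube_c ('top',) miss 0.048 [431.196 107.402   2.757]
square_tube_c ('side',) miss 0.028 [ 4.34114e+02  1.08053e+02 -4.06000e-01]
tray3 ('top', 'side') miss 0.042 [ 490.939 -289.498    2.906]
tray3 ('top',) miss 0.036 [ 491.37  -291.017    2.91 ]
tray3 ('side',) miss 0.039 [ 4.91424e+02 -2.87535e+02 -2.34000e-01]
tray2 ('side',) miss 0.025 [537.147 320.402   3.354]
2.4
real	0m45.877s
user	0m41.107s
sys	0m0.275s
```

View pics/c1.png

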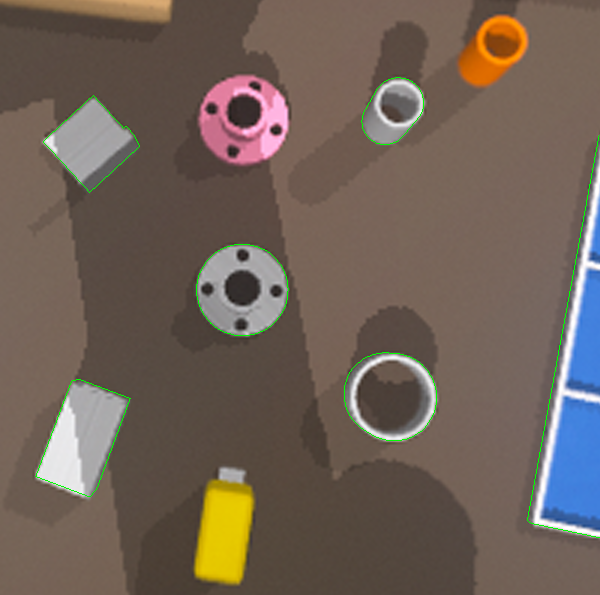

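View pics/c2.png

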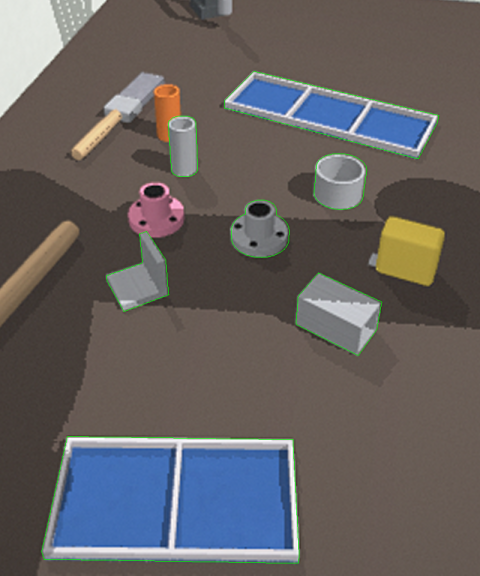

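The outlines lie on all seven targets in both views. The crops confirm that the grey flange at (243,288) and the grey slim pipe at (397,110), in crop 1, are the ones meant. The cleat's upright leg is on its robot/right side. Next I'll write a move planner.

```bash
cat > plan.py <<'E'
import sys; from h import *
# args: x,y,z,phi waypoints; prints per leg rows in tool axes (turn first, then shift)
o=get_obs(); p=np.array(o["ee_pos"]); X=R.from_rotvec(o["orientation"]).as_matrix(); f=np.arctan2(X[1,0],X[0,0])
print("t %.1f pos %s phi %.3f tilt %.3f w %.1f F %s"%(o["t"],p.round(1),f,np.hypot(X[0,1],X[1,1]),o["width"],np.round(o["ft_force"],1)))
for a in sys.argv[1:]:
    w=[float(s) for s in a.split(",")]; t=np.array(w[:3]); d=(w[3]-f+np.pi/2)%np.pi-np.pi/2
    f+=d; D=t-p; s=np.array([D@[np.cos(f),np.sin(f),0],-D[2],D@[-np.sin(f),np.cos(f),0]]); n=max(1,int(np.ceil(np.linalg.norm(s)/38)))
    print(a,"turn",round(-d,3),"shift",s.round(1),"n",n,"row",(s/n).round(1)); p=t
E
python3 plan.py 433,107.5,140,1.18 433,107.5,31,1.18 433,107.5,140,1.18 491,310.5,140,1.783 491,310.5,35,1.783
```

```text
t 2.4 pos [254.7 570.8 239.7] phi 1.151 tilt 0.000 w 87.5 F [ 0.7 -0.7 -0.9]
433,107.5,140,1.18 turn -0.029 shift [-360.4   99.7 -341.3] n 14 row [-25.7   7.1 -24.4]
433,107.5,31,1.18 turn -0.0 shift [  0. 109.   0.] n 3 row [ 0.  36.3  0. ]
433,107.5,140,1.18 turn -0.0 shift [   0. -109.    0.] n 3 row [  0.  -36.3   0. ]
491,310.5,140,1.783 turn -0.603 shift [186.2  -0.  -99.5] n 6 row [ 31.   -0.  -16.6]
491,310.5,35,1.783 turn -0.0 shift [  0. 105.   0.] n 3 row [ 0. 35.  0.]
```

>>> {"op": "arm_command", "data": {
  "targets": [
    [0,0,0,-0.029],
    [-20,5,-20,0],
    [-26,7,-24,0],
    [-26,7,-24,0],
    [-26,7,-24,0],
    [-26,7,-24,0],
    [-26,7,-24,0],
    [-26,7,-24,0],
    [-26,7,-24,0],
    [-26,7,-24,0],
    [-26,7,-24,0],
    [-26,7,-24,0],
    [-26,7,-24,0],
    [-26,7,-24,0],
    [-18,7,-24,0],
    [-10.4,3.7,-9.3,0],
    [0,0,0,0],
    [0,0,0,0]
  ],
  "gripper": 100
}}

```text
t: 3.9
ee_pos: [433.0, 107.0, 139.9]
orientation: [-1.37, -0.915, 0.915]
ft_force: [-0.3, -0.3, -0.1]
width: 87.6
```

```bash
python3 plan.py 433,107.5,140,1.18 433,107.5,31,1.18
```

```text
t 3.9 pos [433.  107.  139.9] phi 1.178 tilt 0.000 w 87.6 F [-0.3 -0.3 -0.1]
433,107.5,140,1.18 turn -0.002 shift [ 0.4 -0.1  0.2] n 1 row [ 0.4 -0.1  0.2]
433,107.5,31,1.18 turn -0.0 shift [  0. 109.   0.] n 3 row [ 0.  36.3  0. ]
```

>>> {"op": "arm_command", "data": {
  "targets": [
    [0,25,0,0],
    [0,30,0,0],
    [0,25,0,0],
    [0,15,0,0],
    [0,10,0,0],
    [0,4,0,0],
    [0,0,0,0],
    [0,0,0,0]
  ]
}}

```text
t: 4.57
ee_pos: [433.4, 108.0, 31.6]
orientation: [-1.369, -0.918, 0.917]
ft_force: [0.0, 0.4, 0.3]
width: 87.9
```

>>> {"op": "arm_command", "data": {
  "targets": [
    [0,0,0,0],
    [0,0,0,0],
    [0,0,0,0],
    [0,0,0,0],
    [0,0,0,0],
    [0,0,0,0],
    [0,0,0,0],
    [0,0,0,0],
    [0,0,0,0],
    [0,0,0,0],
    [0,-10,0,0],
    [0,-20,0,0],
    [0,-30,0,0],
    [0,-30,0,0],
    [0,-19,0,0],
    [0,0,0,0]
  ],
  "gripper": 0
}}

```text
t: 5.9
ee_pos: [435.1, 108.1, 143.8]
orientation: [-1.371, -0.922, 0.912]
ft_force: [0.9, -0.4, -1.8]
width: 39.6
```

```bash
python3 plan.py 491,310.5,140,1.783 491,310.5,35,1.783; python3 -c "
from h import *
cv2.imwrite('pics/s1.png',get_image('side'))"
```

```text
t 5.9 pos [435.1 108.1 143.8] phi 1.180 tilt 0.007 w 39.6 F [ 0.9 -0.4 -1.8]
491,310.5,140,1.783 turn -0.603 shift [186.1   3.8 -97.3] n 6 row [ 31.    0.6 -16.2]
491,310.5,35,1.783 turn -0.0 shift [  0. 105.   0.] n 3 row [ 0. 35.  0.]
```

>>> {"op": "arm_command", "data": {
  "targets": [
    [0,0,0,-0.1],
    [0,0,0,-0.12],
    [0,0,0,-0.12],
    [0,0,0,-0.12],
    [0,0,0,-0.1],
    [0,0,0,-0.043],
    [15,0,-8,0],
    [28,0,-15,0],
    [28,0,-15,0],
    [28,0,-15,0],
    [28,0,-15,0],
    [28,0,-15,0],
    [20,0,-11,0],
    [11.5,0,-5.7,0],
    [0,0,0,0],
    [0,0,0,0],
    [0,0,0,0],
    [0,0,0,0]
  ]
}}

```text
t: 7.45
ee_pos: [490.4, 309.3, 139.5]
orientation: [-1.101, -1.361, 1.365]
ft_force: [0.4, -0.2, -2.3]
width: 39.8
```

```bash
python3 plan.py 491,310.5,140,1.783 491,310.5,35,1.783; python3 -c "
from h import *
cv2.imwrite('pics/s1.png',get_image('side'))"
```

```text
t 7.5 pos [490.4 309.3 139.5] phi 1.782 tilt 0.002 w 39.8 F [ 0.4 -0.2 -2.3]
491,310.5,140,1.783 turn -0.001 shift [ 1.  -0.5 -0.8] n 1 row [ 1.  -0.5 -0.8]
491,310.5,35,1.783 turn -0.0 shift [  0. 105.   0.] n 3 row [ 0. 35.  0.]
```

>>> {"op": "arm_command", "data": {
  "targets": [
    [1,20,-0.8,0],
    [0,28,0,0],
    [0,25,0,0],
    [0,15,0,0],
    [0,9,0,0],
    [0,5,0,0],
    [0,2.3,0,0],
    [0,0,0,0],
    [0,0,0,0],
    [0,0,0,0]
  ]
}}

```text
t: 8.33
ee_pos: [492.4, 312.3, 36.7]
orientation: [-1.102, -1.365, 1.362]
ft_force: [0.7, 0.5, -2.2]
width: 39.8
```

>>> {"op": "arm_command", "data": {
  "targets": [
    [0,0,0,0],
    [0,0,0,0],
    [0,0,0,0],
    [0,0,0,0],
    [0,0,0,0],
    [0,0,0,0],
    [0,-8,0,0],
    [0,-20,0,0],
    [0,-30,0,0],
    [0,-30,0,0],
    [0,-17,0,0],
    [0,0,0,0],
    [0,0,0,0]
  ],
  "gripper": 100
}}

```text
t: 9.42
ee_pos: [492.3, 312.3, 142.0]
orientation: [-1.102, -1.366, 1.362]
ft_force: [-0.0, -0.1, 0.3]
width: 87.7
```

```bash
python3 plan.py 457,-109,140,1.0 457,-109,31,1.0; python3 -c "
from h import *
for n in('side','top'): get_image(n)
from fit import *
for k,v in fit('square_tube_c',(491,310.5,0.2,3),(.0,.2,.4)).items(): print(k,v)
for k,v in fit('tray2',(537,320),(.1,.3)).items(): print(k,v)
"
```

```text
t 9.4 pos [492.3 312.3 142. ] phi 1.783 tilt 0.003 w 87.7 F [-0.  -0.1  0.3]
457,-109,140,1.0 turn 0.783 shift [-373.6    2.  -197.9] n 12 row [-31.1   0.2 -16.5]
457,-109,31,1.0 turn -0.0 shift [  0. 109.   0.] n 3 row [ 0.  36.3  0. ]
('top', 'side') (np.float64(0.25613147674194875), [np.float64(491.7719867835956), np.float64(311.95688577520286), np.float64(0.19038507529864723), 3])
('top',) (np.float64(0.36618798955613574), [np.float64(488.9984622611055), np.float64(309.2729718830998), np.float64(0.14110906860901135), 3])
('side',) (np.float64(0.07058271166988361), [np.float64(494.08167698961415), np.float64(313.6698134733714), np.float64(0.2282408545899742), 3])
('top', 'side') (np.float64(0.03254484383524853), [np.float64(536.1925327592479), np.float64(320.1178450856009), np.float64(0.22025300376212223)])
('top',) (np.float64(0.03940359236555402), [np.float64(534.6587226954266), np.float64(320.2631267002473), np.float64(0.21408081153482186)])
('side',) (np.float64(0.013918757467144549), [np.float64(536.8725949760731), np.float64(320.28524418681235), np.float64(0.22473049972501846)])
```

>>> {"op": "arm_command", "data": {
  "targets": [
    [-20,0,6,0],
    [-34,0,10,0],
    [-34,0,10,0],
    [-34,0,10,0],
    [-34,0,10,0],
    [-34,0,10,0],
    [-34,0,10,0],
    [-34,0,10,0],
    [-34,0,10,0],
    [-34,0,10,0],
    [-34,0,10,0],
    [-34,0,10,0],
    [-20,0,10,0],
    [0,0,0,0],
    [0,0,0,0],
    [0,0,0,0]
  ]
}}

```text
t: 11.05
ee_pos: [455.5, -118.8, 140.2]
orientation: [-1.1, -1.363, 1.363]
ft_force: [-0.3, -0.1, -0.2]
width: 87.5
```

```bash
python3 plan.py 457,-109,140,1.783 457,-109,31,1.783; python3 -c "
from fit import *
img={n:get_image(n) for n in('side','top')}
for k,v in fit('square_tube_c',(491,310.5,0.2,3),(.0,.2,.4)).items(): print(k,v)
for k,v in fit('wide_pipe_c',(457,-109)).items(): print(k,v)
for k,v in fit('tray2',(537,320),(.1,.3)).items(): print(k,v)
cv2.imwrite('pics/s2.png',np.hstack([cv2.resize(img['top'][160:300,90:240],(400,373)),img['side'][47:420,:400]]))
"
```

```text
t 11.1 pos [ 455.5 -118.8  140.2] phi 1.782 tilt 0.001 w 87.5 F [-0.3 -0.1 -0.2]
457,-109,140,1.783 turn -0.001 shift [ 9.3  0.2 -3.5] n 1 row [ 9.3  0.2 -3.5]
457,-109,31,1.783 turn -0.0 shift [  0. 109.   0.] n 3 row [ 0.  36.3  0. ]
('top', 'side') (np.float64(0.06327184664722613), [np.float64(492.79693642789164), np.float64(313.37360467898185), np.float64(0.20568562008106428), 3])
('top',) (np.float64(0.03968762002304438), [np.float64(490.3198062421027), np.float64(313.42499295453086), np.float64(0.19181444899629446), 3])
('side',) (np.float64(0.02649887456517286), [np.float64(493.5584370832833), np.float64(312.94150650396625), np.float64(0.22556676802116665), 3])
('top', 'side') (np.float64(0.5126374973389165), [np.float64(457.8257741034031), np.float64(-108.90938223898411), 0])
('top',) (np.float64(0.9457463884430176), [np.float64(495.7446039021015), np.float64(-79.02883902192116), 0])
('side',) (np.float64(0.07678009722619383), [np.float64(457.90436935424805), np.float64(-109.02506828308105), 0])
('top', 'side') (np.float64(0.03329257203269764), [np.float64(536.272315329263), np.float64(320.2701364609985), np.float64(0.21094683997479755)])
('top',) (np.float64(0.047410591106866184), [np.float64(534.978166961364), np.float64(320.13294616838067), np.float64(0.20557173230348996)])
('side',) (np.float64(0.011821256898700394), [np.float64(536.8361019688538), np.float64(320.303692156433), np.float64(0.21081914041124925)])
```

View pics/s2.png

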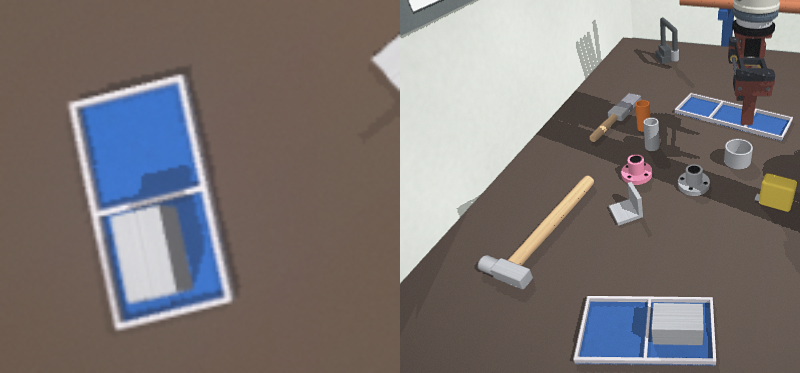

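The square tube lies flat in the near compartment of the short tray: top crop (150,255), side crop (678,323). Next I'll correct the approach and grip the wide pipe.

>>> {"op": "arm_command", "data": {
  "targets": [
    [9.3,0,-3.5,0],
    [0,25,0,0],
    [0,30,0,0],
    [0,25,0,0],
    [0,15,0,0],
    [0,10,0,0],
    [0,4,0,0],
    [0,0,0,0],
    [0,0,0,0],
    [0,0,0,0]
  ]
}}

```text
t: 12.28
ee_pos: [458.0, -109.6, 32.6]
orientation: [-1.103, -1.365, 1.364]
ft_force: [-0.2, -0.4, 0.4]
width: 87.7
```

>>> {"op": "arm_command", "data": {
  "targets": [
    [0,0,0,0],
    [0,0,0,0],
    [0,0,0,0],
    [0,0,0,0],
    [0,0,0,0],
    [0,0,0,0],
    [0,0,0,0],
    [0,0,0,0],
    [0,-10,0,0],
    [0,-20,0,0],
    [0,-30,0,0],
    [0,-30,0,0],
    [0,-19,0,0],
    [0,0,0,0],
    [0,0,0,0],
    [0,0,0,0]
  ],
  "gripper": 0
}}

```text
t: 13.62
ee_pos: [456.4, -109.2, 140.0]
orientation: [-1.1, -1.363, 1.364]
ft_force: [-0.5, -0.2, -2.8]
width: 60.3
```

```bash
python3 plan.py 582.6,330.3,140,1.783 582.6,330.3,35,1.783
```

```text
t 13.6 pos [ 456.4 -109.2  140. ] phi 1.783 tilt 0.001 w 60.3 F [-0.5 -0.2 -2.8]
582.6,330.3,140,1.783 turn -0.0 shift [ 403.1    0.  -215.9] n 13 row [ 31.    0.  -16.6]
582.6,330.3,35,1.783 turn -0.0 shift [  0. 105.   0.] n 3 row [ 0. 35.  0.]
```

>>> {"op": "arm_command", "data": {
  "targets": [
    [16,0,-8.5,0],
    [31,0,-16.6,0],
    [31,0,-16.6,0],
    [31,0,-16.6,0],
    [31,0,-16.6,0],
    [31,0,-16.6,0],
    [31,0,-16.6,0],
    [31,0,-16.6,0],
    [31,0,-16.6,0],
    [31,0,-16.6,0],
    [31,0,-16.6,0],
    [31,0,-16.6,0],
    [31,0,-16.6,0],
    [15,0,-8.2,0],
    [0,0,0,0],
    [0,0,0,0],
    [0,0,0,0],
    [0,0,0,0]
  ]
}}

```text
t: 15.12
ee_pos: [582.5, 328.4, 139.4]
orientation: [-1.101, -1.361, 1.365]
ft_force: [0.0, 0.2, -2.4]
width: 60.4
```

```bash
python3 plan.py 582.6,330.3,140,1.783 582.6,330.3,35,1.783
```

```text
t 15.1 pos [582.5 328.4 139.4] phi 1.782 tilt 0.003 w 60.4 F [ 0.   0.2 -2.4]
582.6,330.3,140,1.783 turn -0.001 shift [ 1.8 -0.6 -0.5] n 1 row [ 1.8 -0.6 -0.5]
582.6,330.3,35,1.783 turn -0.0 shift [  0. 105.   0.] n 3 row [ 0. 35.  0.]
```

>>> {"op": "arm_command", "data": {
  "targets": [
    [1.8,20,-0.5,0],
    [0,28,0,0],
    [0,25,0,0],
    [0,15,0,0],
    [0,9,0,0],
    [0,5,0,0],
    [0,2.3,0,0],
    [0,0,0,0],
    [0,0,0,0],
    [0,0,0,0]
  ]
}}

```text
t: 15.95
ee_pos: [584.3, 332.3, 37.6]
orientation: [-1.102, -1.366, 1.362]
ft_force: [-0.4, 0.0, -2.4]
width: 60.4
```

>>> {"op": "arm_command", "data": {
  "targets": [
    [0,0,0,0],
    [0,0,0,0],
    [0,0,0,0],
    [0,0,0,0],
    [0,0,0,0],
    [0,0,0,0],
    [0,-8,0,0],
    [0,-20,0,0],
    [0,-30,0,0],
    [0,-30,0,0],
    [0,-17,0,0],
    [0,0,0,0],
    [0,0,0,0],
    [0,0,0,0]
  ],
  "gripper": 100
}}

```text
t: 17.12
ee_pos: [582.9, 331.5, 140.7]
orientation: [-1.101, -1.363, 1.365]
ft_force: [0.1, 0.2, -1.9]
width: 88.5
```

```bash
python3 -c "
import numpy as np
q=np.array([645.9,100.3]);y=.719;print(q-21*np.array([np.cos(y),np.sin(y)]))"; python3 plan.py 630.1,86.5,140,0.719 630.1,86.5,36,0.719
```

```text
[630.09824051  86.46871673]
t 17.1 pos [582.9 331.5 140.7] phi 1.783 tilt 0.001 w 88.5 F [ 0.1  0.2 -1.9]
630.1,86.5,140,0.719 turn 1.064 shift [-125.8    0.7 -215.4] n 7 row [-18.    0.1 -30.8]
630.1,86.5,36,0.719 turn -0.0 shift [  0. 104.   0.] n 3 row [ 0.  34.7  0. ]
```

>>> {"op": "arm_command", "data": {
  "targets": [
    [0,0,0,0.1],
    [0,0,0,0.12],
    [0,0,0,0.12],
    [0,0,0,0.12],
    [0,0,0,0.12],
    [0,0,0,0.12],
    [0,0,0,0.12],
    [0,0,0,0.12],
    [0,0,0,0.1],
    [0,0,0,0.024],
    [0,0,0,0],
    [0,0,0,0],
    [0,0,0,0]
  ]
}}

```text
t: 18.2
ee_pos: [583.2, 331.7, 140.7]
orientation: [-1.496, -0.563, 0.565]
ft_force: [0.5, 0.4, 0.0]
width: 87.7
```

```bash
python3 plan.py 630.1,86.5,140,0.719 630.1,86.5,36,0.719
```

```text
t 18.2 pos [583.2 331.7 140.7] phi 0.721 tilt 0.001 w 87.7 F [0.5 0.4 0. ]
630.1,86.5,140,0.719 turn 0.002 shift [-126.2    0.7 -215.3] n 7 row [-18.    0.1 -30.8]
630.1,86.5,36,0.719 turn -0.0 shift [  0. 104.   0.] n 3 row [ 0.  34.7  0. ]
```

>>> {"op": "arm_command", "data": {
  "targets": [
    [-9,0,-15.4,0],
    [-18,0,-30.8,0],
    [-18,0,-30.8,0],
    [-18,0,-30.8,0],
    [-18,0,-30.8,0],
    [-18,0,-30.8,0],
    [-18,0,-30.8,0],
    [-9,0,-15,0],
    [0,0,0,0],
    [0,0,0,0],
    [0,0,0,0],
    [0,0,0,0]
  ]
}}

```text
t: 19.2
ee_pos: [630.2, 88.1, 141.3]
orientation: [-1.496, -0.564, 0.564]
ft_force: [0.6, 0.1, 1.7]
width: 88.0
```

```bash
python3 plan.py 630.1,86.5,140,0.719 630.1,86.5,36,0.719; python3 -c "
from fit import *
img={n:get_image(n) for n in('side','top')}
for k,v in fit('wide_pipe_c',(582.6,330.3,0,3)).items(): print(k,v)
cv2.imwrite('pics/s3.png',np.hstack([cv2.resize(img['top'][160:300,90:240],(400,373)),img['side'][47:420,:400]]))
"
```

```text
t 19.2 pos [630.2  88.1 141.3] phi 0.721 tilt 0.000 w 88.0 F [0.6 0.1 1.7]
630.1,86.5,140,0.719 turn 0.002 shift [-1.2  1.3 -1.2] n 1 row [-1.2  1.3 -1.2]
630.1,86.5,36,0.719 turn -0.0 shift [  0. 104.   0.] n 3 row [ 0.  34.7  0. ]
('side',) (np.float64(0.04952032385071814), [np.float64(584.4445068597795), np.float64(331.7481194615365), 0, 3])
```

View pics/s3.png

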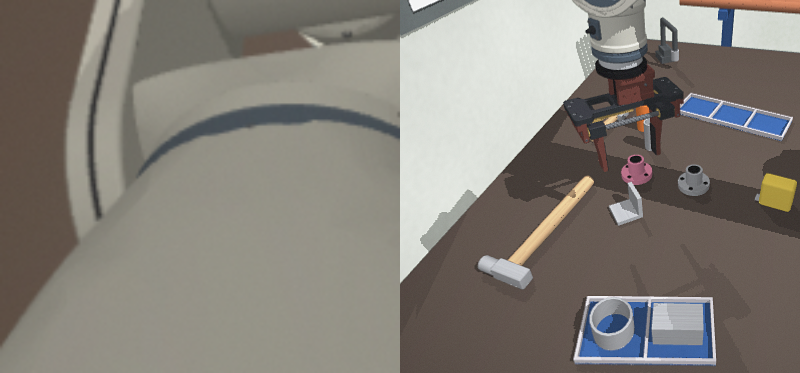

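The wide pipe stands in the far compartment, at (611,323) in the side crop. Next I'll descend on the cleat's leg.

>>> {"op": "arm_command", "data": {
  "targets": [
    [-1.2,0,-1.2,0],
    [0,20,0,0],
    [0,25,0,0],
    [0,25,0,0],
    [0,18,0,0],
    [0,11,0,0],
    [0,5,0,0],
    [0,0,0,0],
    [0,0,0,0],
    [0,0,0,0]
  ],
  "gripper": 40
}}

```text
t: 20.23
ee_pos: [631.2, 85.4, 38.6]
orientation: [-1.497, -0.564, 0.561]
ft_force: [1.1, 0.2, -0.2]
width: 35.0
```

>>> {"op": "arm_command", "data": {
  "targets": [
    [0,0,0,0],
    [0,0,0,0],
    [0,0,0,0],
    [0,0,0,0],
    [0,0,0,0],
    [0,0,0,0],
    [0,0,0,0],
    [0,0,0,0],
    [0,0,0,0],
    [0,0,0,0],
    [0,-10,0,0],
    [0,-20,0,0],
    [0,-30,0,0],
    [0,-30,0,0],
    [0,-14,0,0],
    [0,0,0,0],
    [0,0,0,0],
    [0,0,0,0]
  ],
  "gripper": 0
}}

```text
t: 21.73
ee_pos: [629.1, 85.1, 139.7]
orientation: [-1.496, -0.56, 0.565]
ft_force: [-0.6, 0.7, -3.4]
width: 7.7
```

```bash
python3 plan.py 577.5,-331.9,140,1.335 577.5,-331.9,40,1.335; python3 -c "
from h import *
cv2.imwrite('pics/s4.png',get_image('side')[50:350,50:450])"
```

```text
t 21.7 pos [629.1  85.1 139.7] phi 0.719 tilt 0.003 w 7.7 F [-0.6  0.7 -3.4]
577.5,-331.9,140,1.335 turn -0.616 shift [-4.175e+02 -3.000e-01 -4.720e+01] n 12 row [-34.8  -0.   -3.9]
577.5,-331.9,40,1.335 turn -0.0 shift [  0. 100.   0.] n 3 row [ 0.  33.3  0. ]
```

View pics/s4.png

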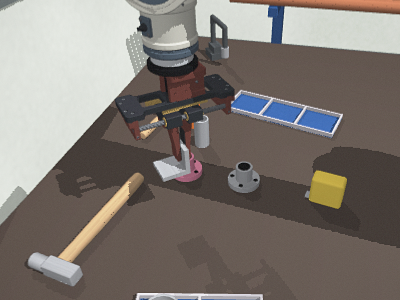

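The cleat hangs level by its upright leg at about (178,165) in this crop. Next, turn and carry it to the long tray.

>>> {"op": "arm_command", "data": {
  "targets": [
    [0,0,0,-0.1],
    [0,0,0,-0.12],
    [0,0,0,-0.12],
    [0,0,0,-0.12],
    [0,0,0,-0.1],
    [0,0,0,-0.056],
    [-16,0,-2,0],
    [-35,0,-4,0],
    [-35,0,-4,0],
    [-35,0,-4,0],
    [-35,0,-4,0],
    [-35,0,-4,0],
    [-35,0,-4,0],
    [-35,0,-4,0],
    [-35,0,-4,0],
    [-35,0,-4,0],
    [-35,0,-4,0],
    [-35,0,-4,0],
    [-16.5,0,-1.2,0],
    [0,0,0,0]
  ]
}}

```text
t: 23.45
ee_pos: [576.9, -335.7, 139.9]
orientation: [-1.313, -1.029, 1.031]
ft_force: [-0.0, -0.3, -2.2]
width: 7.8
```

>>> {"op": "arm_command", "data": {
  "targets": [
    [0,0,0,0],
    [0,0,0,0],
    [0,0,0,0],
    [0,0,0,0]
  ]
}}

```text
t: 23.78
ee_pos: [578.8, -330.3, 141.1]
orientation: [-1.31, -1.035, 1.035]
ft_force: [0.8, 0.4, -2.9]
width: 7.7
```

```bash
python3 plan.py 577.5,-331.9,140,1.335 577.5,-331.9,40,1.335
```

```text
t 23.8 pos [ 578.8 -330.3  141.1] phi 1.336 tilt 0.001 w 7.7 F [ 0.8  0.4 -2.9]
577.5,-331.9,140,1.335 turn 0.001 shift [-1.8  1.1  0.9] n 1 row [-1.8  1.1  0.9]
577.5,-331.9,40,1.335 turn -0.0 shift [  0. 100.   0.] n 3 row [ 0.  33.3  0. ]
```

>>> {"op": "arm_command", "data": {
  "targets": [
    [-1.5,15,0.7,0],
    [0,25,0,0],
    [0,25,0,0],
    [0,18,0,0],
    [0,10,0,0],
    [0,5,0,0],
    [0,2,0,0],
    [0,0,0,0],
    [0,0,0,0],
    [0,0,0,0]
  ]
}}

```text
t: 24.62
ee_pos: [578.4, -333.4, 42.7]
orientation: [-1.313, -1.035, 1.034]
ft_force: [0.1, 0.7, -2.9]
width: 7.6
```

>>> {"op": "arm_command", "data": {
  "targets": [
    [0,0,0,0],
    [0,0,0,0],
    [0,0,0,0],
    [0,0,0,0],
    [0,0,0,0],
    [0,0,0,0],
    [0,-8,0,0],
    [0,-20,0,0],
    [0,-30,0,0],
    [0,-30,0,0],
    [0,-12,0,0],
    [0,0,0,0],
    [0,0,0,0],
    [0,0,0,0]
  ],
  "gripper": 50
}}

```text
t: 25.78
ee_pos: [576.7, -332.5, 139.9]
orientation: [-1.309, -1.033, 1.034]
ft_force: [0.2, -0.4, -0.2]
width: 43.6
```

```bash
python3 plan.py 656.7,-117.5,140,1.335 656.7,-117.5,50,1.335
```

```text
t 25.8 pos [ 576.7 -332.5  139.9] phi 1.335 tilt 0.002 w 43.6 F [ 0.2 -0.4 -0.2]
656.7,-117.5,140,1.335 turn 0.0 shift [ 2.278e+02 -1.000e-01 -2.750e+01] n 7 row [32.5 -0.  -3.9]
656.7,-117.5,50,1.335 turn -0.0 shift [ 0. 90.  0.] n 3 row [ 0. 30.  0.]
```

>>> {"op": "arm_command", "data": {
  "targets": [
    [16,0,-2,0],
    [32.5,0,-4,0],
    [32.5,0,-4,0],
    [32.5,0,-4,0],
    [32.5,0,-4,0],
    [32.5,0,-4,0],
    [32.5,0,-4,0],
    [16.5,0,-2,0],
    [0,0,0,0],
    [0,0,0,0],
    [0,0,0,0],
    [0,0,0,0],
    [0,0,0,0]
  ],
  "gripper": 70
}}

```text
t: 26.87
ee_pos: [657.5, -119.8, 141.2]
orientation: [-1.312, -1.032, 1.033]
ft_force: [-0.4, 0.3, 0.3]
width: 61.7
```

```bash
python3 plan.py 656.8,-117.8,140,1.335 656.8,-117.8,50,1.335; python3 -c "
from fit import *
img={n:get_image(n) for n in('side','top')}
for t,q,y in(('slim_pipe_c',(657,-118),(0,)),('tray3',(491,-289),(-.4,-.1)),('cleat_c',(582,-311,0,3),(1.2,1.5))):
    for k,v in fit(t,q,y).items(): print(t,k,v)
cv2.imwrite('pics/s5.png',np.hstack([cv2.resize(img['top'][150:350,360:500],(350,500)),cv2.resize(img['side'][100:300,220:400],(450,500))]))
"
```

```text
t 26.9 pos [ 657.5 -119.8  141.2] phi 1.333 tilt 0.000 w 61.7 F [-0.4  0.3  0.3]
656.8,-117.8,140,1.335 turn -0.002 shift [1.8 1.2 1.2] n 1 row [1.8 1.2 1.2]
656.8,-117.8,50,1.335 turn -0.0 shift [ 0. 90.  0.] n 3 row [ 0. 30.  0.]
slim_pipe_c ('side',) (np.float64(0.05775211017325632), [np.float64(656.0974676683545), np.float64(-115.93504730984569), 0])
tray3 ('side',) (np.float64(0.04847814478602486), [np.float64(493.00026547190976), np.float64(-287.29201500836416), np.float64(-0.22987664157272789)])
cleat_c ('side',) (np.float64(0.04872624342903353), [np.float64(582.1410055912888), np.float64(-308.351168123969), np.float64(1.3200519878627688), 3])
```

View pics/s5.png

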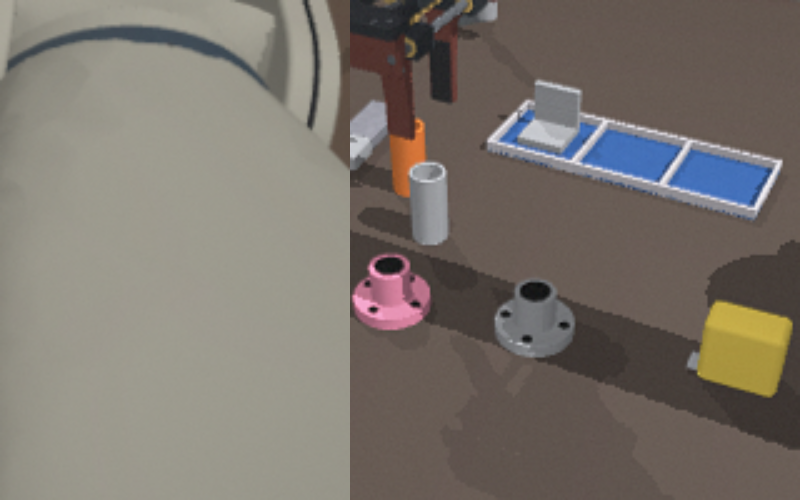

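The cleat stands flat in the far compartment, at (550,118) in the side crop. Next is the grey slim pipe at (429,203), with the orange one behind it and clear of the fingers.

>>> {"op": "arm_command", "data": {
  "targets": [
    [1.8,15,1,0],
    [0,25,0,0],
    [0,22,0,0],
    [0,15,0,0],
    [0,9,0,0],
    [0,4,0,0],
    [0,0,0,0],
    [0,0,0,0],
    [0,0,0,0]
  ]
}}

```text
t: 28.02
ee_pos: [658.3, -116.6, 52.6]
orientation: [-1.313, -1.035, 1.033]
ft_force: [0.6, -1.0, 0.2]
width: 61.8
```

>>> {"op": "arm_command", "data": {
  "targets": [
    [0,0,0,0],
    [0,0,0,0],
    [0,0,0,0],
    [0,0,0,0],
    [0,0,0,0],
    [0,0,0,0],
    [0,0,0,0],
    [0,0,0,0],
    [0,-10,0,0],
    [0,-20,0,0],
    [0,-30,0,0],
    [0,-30,0,0],
    [0,0,0,0],
    [0,0,0,0],
    [0,0,0,0],
    [0,0,0,0]
  ],
  "gripper": 0
}}

```text
t: 29.35
ee_pos: [656.1, -116.0, 139.6]
orientation: [-1.309, -1.032, 1.035]
ft_force: [-0.6, -0.6, -2.1]
width: 33.3
```

```bash
python3 plan.py 491.5,-289.5,140,1.335 491.5,-289.5,54,1.335
```

```text
t 29.4 pos [ 656.1 -116.   139.6] phi 1.335 tilt 0.003 w 33.3 F [-0.6 -0.6 -2.1]
491.5,-289.5,140,1.335 turn 0.0 shift [-207.1   -0.4  119.6] n 7 row [-29.6  -0.1  17.1]
491.5,-289.5,54,1.335 turn -0.0 shift [ 0. 86.  0.] n 3 row [ 0.  28.7  0. ]
```

>>> {"op": "arm_command", "data": {
  "targets": [
    [-15,0,8.6,0],
    [-29.5,0,17,0],
    [-29.5,0,17,0],
    [-29.5,0,17,0],
    [-29.5,0,17,0],
    [-29.5,0,17,0],
    [-29.5,0,17,0],
    [-15,0,8.6,0],
    [0,0,0,0],
    [0,0,0,0],
    [0,0,0,0],
    [0,0,0,0],
    [0,0,0,0]
  ]
}}

```text
t: 30.43
ee_pos: [493.8, -289.0, 141.1]
orientation: [-1.311, -1.035, 1.035]
ft_force: [-0.0, 0.2, -0.8]
width: 33.3
```

```bash
python3 plan.py 491.5,-289.5,140,1.335 491.5,-289.5,54,1.335
```

```text
t 30.4 pos [ 493.8 -289.   141.1] phi 1.336 tilt 0.000 w 33.3 F [-0.   0.2 -0.8]
491.5,-289.5,140,1.335 turn 0.001 shift [-1.   1.1  2.1] n 1 row [-1.   1.1  2.1]
491.5,-289.5,54,1.335 turn -0.0 shift [ 0. 86.  0.] n 3 row [ 0.  28.7  0. ]
```

Lifted 90, so I go down 86.

>>> {"op": "arm_command", "data": {
  "targets": [
    [-0.5,15,1.5,0],
    [0,24,0,0],
    [0,20,0,0],
    [0,14,0,0],
    [0,8,0,0],
    [0,4,0,0],
    [0,1,0,0],
    [0,0,0,0],
    [0,0,0,0],
    [0,0,0,0],
    [0,0,0,0]
  ]
}}

```text
t: 31.35
ee_pos: [492.1, -290.2, 56.1]
orientation: [-1.313, -1.034, 1.034]
ft_force: [-0.6, -0.3, -2.1]
width: 33.3
```

>>> {"op": "arm_command", "data": {
  "targets": [
    [0,0,0,0],
    [0,0,0,0],
    [0,0,0,0],
    [0,0,0,0],
    [0,0,0,0],
    [0,0,0,0],
    [0,-8,0,0],
    [0,-20,0,0],
    [0,-28,0,0],
    [0,-30,0,0],
    [0,0,0,0],
    [0,0,0,0],
    [0,0,0,0]
  ],
  "gripper": 70
}}

```text
t: 32.43
ee_pos: [491.4, -289.8, 141.4]
orientation: [-1.312, -1.034, 1.034]
ft_force: [0.5, -0.3, -1.4]
width: 61.4
```

```bash
python3 plan.py 535,-7.8,140,1.335 535,-7.8,34,1.335
```

```text
t 32.4 pos [ 491.4 -289.8  141.4] phi 1.335 tilt 0.000 w 61.4 F [ 0.5 -0.3 -1.4]
535,-7.8,140,1.335 turn -0.0 shift [284.4   1.4  23.5] n 8 row [35.5  0.2  2.9]
535,-7.8,34,1.335 turn -0.0 shift [  0. 106.   0.] n 3 row [ 0.  35.3  0. ]
```

>>> {"op": "arm_command", "data": {
  "targets": [
    [18,0,1.5,0],
    [35.5,0,3,0],
    [35.5,0,3,0],
    [35.5,0,3,0],
    [35.5,0,3,0],
    [35.5,0,3,0],
    [35.5,0,3,0],
    [35.5,0,3,0],
    [18,0,1.5,0],
    [0,0,0,0],
    [0,0,0,0],
    [0,0,0,0],
    [0,0,0,0],
    [0,0,0,0]
  ]
}}

```text
t: 33.6
ee_pos: [534.5, -8.9, 141.1]
orientation: [-1.312, -1.032, 1.033]
ft_force: [-1.0, 0.1, 0.4]
width: 61.5
```

```bash
python3 plan.py 535,-7.8,140,1.335 535,-7.8,34,1.335; python3 -c "
from fit import *
img={n:get_image(n) for n in('side','top')}
for t,q,y in(('flange_c',(535,-8),(0,)),('slim_pipe_c',(491,-289,0,3),(0,))):
    for k,v in fit(t,q,y).items(): print(t,k,v)
cv2.imwrite('pics/s6.png',np.hstack([cv2.resize(img['top'][150:350,360:500],(350,500)),cv2.resize(img['side'][100:300,220:400],(450,500))]))
"
```

```text
t 33.6 pos [534.5  -8.9 141.1] phi 1.333 tilt 0.001 w 61.5 F [-1.   0.1  0.4]
535,-7.8,140,1.335 turn -0.002 shift [ 1.2  1.1 -0.2] n 1 row [ 1.2  1.1 -0.2]
535,-7.8,34,1.335 turn -0.0 shift [  0. 106.   0.] n 3 row [ 0.  35.3  0. ]
flange_c ('side',) (np.float64(0.03182461103253187), [np.float64(535.7491729855537), np.float64(-7.743683189153671), 0])
slim_pipe_c ('top', 'side') (np.float64(0.08851854056306169), [np.float64(491.4090906083584), np.float64(-288.0360969156027), 0, 3])
slim_pipe_c ('top',) (np.float64(0.07937350676931243), [np.float64(490.60437035933137), np.float64(-288.1216559242457), 0, 3])
slim_pipe_c ('side',) (np.float64(0.06803237228123415), [np.float64(491.8522023111582), np.float64(-286.1370578184724), 0, 3])
```

View pics/s6.png

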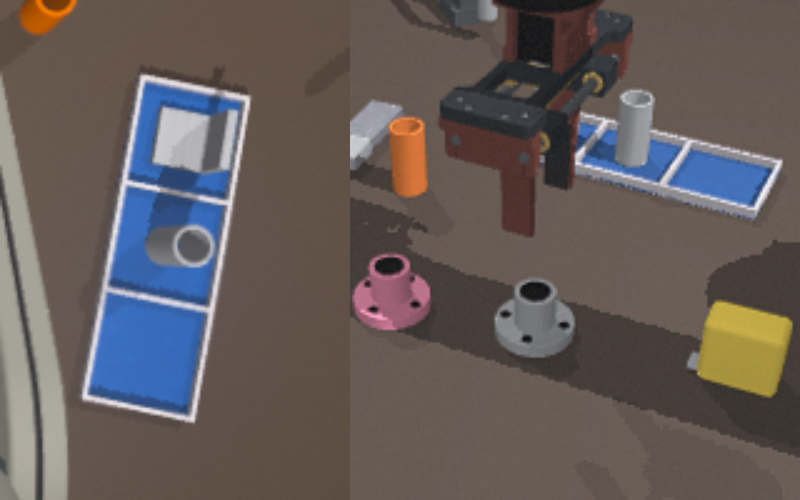

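The slim pipe stands in the middle compartment and the cleat in the far one (top crop (185,245) and (195,140)). Next is the grey flange at (535,320) in the side crop.

>>> {"op": "arm_command", "data": {
  "targets": [
    [1.2,15,0,0],
    [0,28,0,0],
    [0,28,0,0],
    [0,18,0,0],
    [0,11,0,0],
    [0,5,0,0],
    [0,1,0,0],
    [0,0,0,0],
    [0,0,0,0],
    [0,0,0,0]
  ]
}}

```text
t: 34.73
ee_pos: [535.9, -6.6, 36.5]
orientation: [-1.313, -1.035, 1.033]
ft_force: [-0.2, 0.9, 0.8]
width: 61.2
```

>>> {"op": "arm_command", "data": {
  "targets": [
    [0,0,0,0],
    [0,0,0,0],
    [0,0,0,0],
    [0,0,0,0],
    [0,0,0,0],
    [0,0,0,0],
    [0,0,0,0],
    [0,0,0,0],
    [0,-10,0,0],
    [0,-20,0,0],
    [0,-30,0,0],
    [0,-30,0,0],
    [0,-16,0,0],
    [0,0,0,0],
    [0,0,0,0],
    [0,0,0,0]
  ],
  "gripper": 0
}}

```text
t: 36.07
ee_pos: [534.0, -6.4, 140.2]
orientation: [-1.31, -1.032, 1.035]
ft_force: [-0.6, 0.1, -5.8]
width: 33.3
```

```bash
python3 plan.py 400,-267.5,140,1.335 400,-267.5,38,1.335
```

```text
t 36.1 pos [534.   -6.4 140.2] phi 1.335 tilt 0.002 w 33.3 F [-0.6  0.1 -5.8]
400,-267.5,140,1.335 turn 0.0 shift [-2.852e+02  2.000e-01  6.920e+01] n 8 row [-35.7   0.    8.7]
400,-267.5,38,1.335 turn -0.0 shift [  0. 102.   0.] n 3 row [ 0. 34.  0.]
```

>>> {"op": "arm_command", "data": {
  "targets": [
    [-17.6,0,4.2,0],
    [-35.7,0,8.7,0],
    [-35.7,0,8.7,0],
    [-35.7,0,8.7,0],
    [-35.7,0,8.7,0],
    [-35.7,0,8.7,0],
    [-35.7,0,8.7,0],
    [-35.7,0,8.7,0],
    [-17.6,0,4.2,0],
    [0,0,0,0],
    [0,0,0,0],
    [0,0,0,0],
    [0,0,0,0],
    [0,0,0,0]
  ]
}}

```text
t: 37.23
ee_pos: [401.3, -266.5, 141.0]
orientation: [-1.31, -1.035, 1.035]
ft_force: [-0.5, 0.2, -4.1]
width: 33.2
```

```bash
python3 plan.py 400,-267.5,140,1.335 400,-267.5,38,1.335
```

```text
t 37.2 pos [ 401.3 -266.5  141. ] phi 1.337 tilt 0.001 w 33.2 F [-0.5  0.2 -4.1]
400,-267.5,140,1.335 turn 0.002 shift [-1.2  1.   1. ] n 1 row [-1.2  1.   1. ]
400,-267.5,38,1.335 turn -0.0 shift [  0. 102.   0.] n 3 row [ 0. 34.  0.]
```

>>> {"op": "arm_command", "data": {
  "targets": [
    [-1,15,0.7,0],
    [0,26,0,0],
    [0,26,0,0],
    [0,18,0,0],
    [0,10,0,0],
    [0,5,0,0],
    [0,2,0,0],
    [0,0,0,0],
    [0,0,0,0],
    [0,0,0,0]
  ]
}}

```text
t: 38.07
ee_pos: [400.8, -268.8, 40.3]
orientation: [-1.313, -1.035, 1.034]
ft_force: [0.2, -0.8, -3.7]
width: 33.3
```

>>> {"op": "arm_command", "data": {
  "targets": [
    [0,0,0,0],
    [0,0,0,0],
    [0,0,0,0],
    [0,0,0,0],
    [0,0,0,0],
    [0,0,0,0],
    [0,-8,0,0],
    [0,-20,0,0],
    [0,-30,0,0],
    [0,-30,0,0],
    [0,-20,0,0],
    [25,0,25,0],
    [25,0,25,0],
    [25,0,25,0],
    [25,0,25,0],
    [25,0,5,0],
    [25,0,0,0],
    [0,0,0,0],
    [0,0,0,0]
  ],
  "gripper": 70
}}

```text
t: 39.65
ee_pos: [333.3, -97.3, 147.9]
orientation: [-1.311, -1.037, 1.036]
ft_force: [0.2, -0.1, -0.2]
width: 61.4
```

```bash
python3 plan.py 400,-100,140,1.335; python3 -c "
from fit import *
img={n:get_image(n) for n in('side','top')}
for t,q,y in(('flange_c',(400,-267,0,3),(0,)),('slim_pipe_c',(491,-289,0,3),(0,)),('cleat_c',(582,-311,0,3),(1.2,1.5)),('wide_pipe_c',(583,331,0,3),(0,)),('square_tube_c',(492,312,0,3),(.1,.3))):
    for k,v in list(fit(t,q,y).items())[:1]: print(t,k,v)
for t in('hammer','brush','tape_measure'):
    for n in('top','side'):
        for d in tip_of(n,t)[:1]: print(t,n,np.round(d['at'],1))
cv2.imwrite('pics/s7.png',np.hstack([cv2.resize(img['top'][70:370,80:500],(800,571))]))
cv2.imwrite('pics/s8.png',img['side'])
"
```

```text
t 39.6 pos [333.3 -97.3 147.9] phi 1.338 tilt 0.001 w 61.4 F [ 0.2 -0.1 -0.2]
400,-100,140,1.335 turn 0.003 shift [ 13.    7.9 -65.4] n 2 row [  6.5   3.9 -32.7]
flange_c ('top', 'side') (np.float64(0.10594257464753659), [np.float64(403.0110915942205), np.float64(-267.97705012143706), 0, 3])
slim_pipe_c ('top', 'side') (np.float64(0.12823261050275236), [np.float64(491.0370953697711), np.float64(-288.1144228698686), 0, 3])
cleat_c ('top', 'side') (np.float64(0.07434820118792007), [np.float64(582.4329404422015), np.float64(-310.13247669322755), np.float64(1.3130609364547512), 3])
wide_pipe_c ('top', 'side') (np.float64(0.05672044795734438), [np.float64(583.7959383055568), np.float64(333.1807931624353), 0, 3])
square_tube_c ('top', 'side') (np.float64(0.06289929533954075), [np.float64(492.497667034624), np.float64(313.34319015868374), np.float64(0.1962409689271383), 3])
hammer top [212.1 132.4]
hammer side [150.6 274.2]
brush top [381.4 115.7]
brush side [216.1 164.3]
tape_measure top [287.6 307.1]
tape_measure side [153.3 273.5]
```

View pics/s7.png

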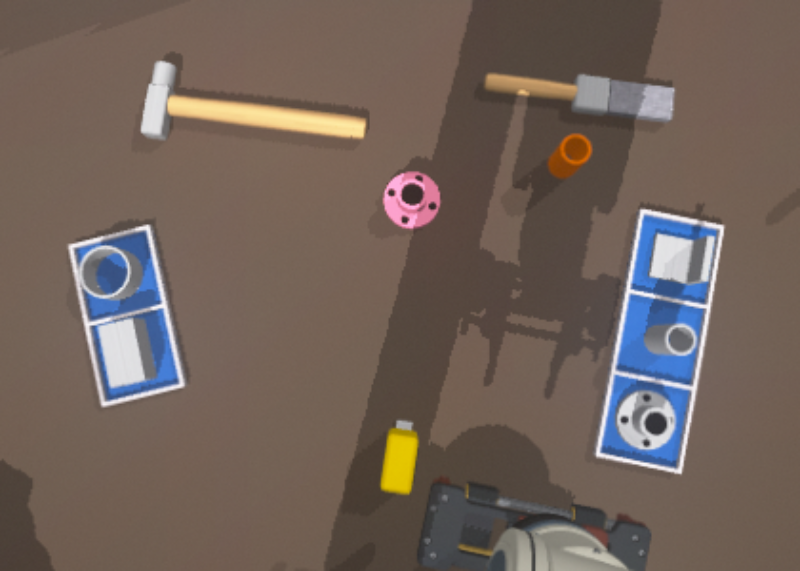

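View pics/s8.png

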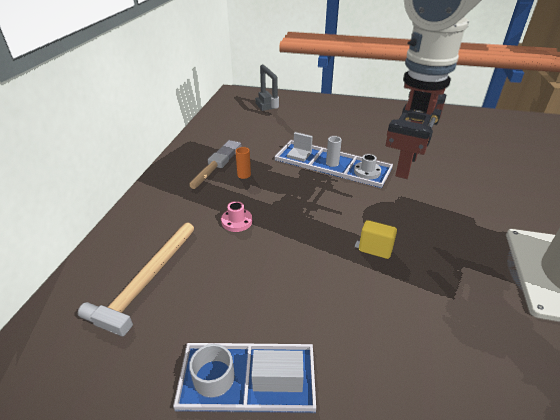

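All five parts sit inside their compartments, and the bystanders and look-alikes haven't moved. The gripper is open and clear of everything. Top picture: trays at (127,315) and (660,340). Side picture: trays at (247,375) and (333,163).

```bash
python3 -c "
from workcell import *
print(close_job())"
```

```text
the job is handed in; nothing more can be done
None
```

Both kits are made up and the job is handed in, at about 40 s of the 128 s allowed.

- **Three-compartment tray:** the angle cleat is in the far compartment, the grey slim pipe in the middle and the grey flange in the near one.
- **Two-compartment tray:** the wide pipe is in the far compartment and the square tube in the near one.

**Last checks:** both cameras showed every part upright or flat as it started, inside its own compartment and about 3 mm or less from where I aimed. The hammer, brush, tape measure, pink flange and orange pipe were where they began. The gripper was open and clear, with wrist force near zero.

**What disagreed:**
- The network's last side-view report for the tape measure landed on the hammer. The top view and both pictures show the tape measure unmoved.
- The two cameras' fits differed by 1 to 4 mm in places. Compartment clearances were at least 10 mm, so this did not affect the placing.
- The wrist force read about -1.9 N just after I released the wide pipe. It was back at zero after the next move, and the picture showed the pipe standing in its compartment.

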